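# Clamp a calibrator sleeve under a snap-over hold-down

### The job

Of the two sleeves standing at the front of the worktop, stand the short thick metal one in the round nest of the little bench fixture, right down on its floor, and let go of it. Then tip the fixture's T-lever over gently, only until you feel the spring snap over and the hold-down press on the sleeve by itself; do not force the lever or crush the sleeve once it has snapped. Leave the tall slim sleeve, the loupe, the knob weight and the spanner where they are.

Things in the scene. Friction and masses are not known exactly. Their poses are not given: they have to be found in the camera images.
- sleeve_mid (a point): centre of the short thick plain metal sleeve, a cylinder 34 mm in diameter and 72 mm tall, 0.3 to 0.6 kg, standing upright on the worktop; the point lies half-way up (36 mm above its underside), z axis along the cylinder
- nest: fixed fixture block of bare aluminium, 72 x 72 mm and 30 mm high, with a round blind bore 37 mm in diameter and 24 mm deep (floor 6 mm above the worktop, 2 mm chamfer at the mouth); a dark base plate 10 mm high runs from it to the clamp post. Origin: on the worktop under the centre of the bore, z up; its +x axis points from the bore to the clamp post
- clamp: fixed steel post of the hold-down clamp, 30 x 36 mm, 107 mm high, 70 mm from the bore along the nest's +x. Origin on the worktop under the hinge, axes parallel to the nest's: -x points to the bore, y along the hinge. On it swing a spring-loaded hold-down arm and, fixed to the arm's hub, a T-lever; see the two points below
- slim_mid (a point): bystander: centre of a tall slim brass-coloured sleeve, 26 mm in diameter and 95 mm tall, half-way up
- loupe_1: bystander: black eye loupe, 43 mm across, 30 mm high, origin at its underside
- knob_weight: bystander: brass-coloured knob weight, 30 mm across, 50 mm high, origin at its underside
- flat_spanner: bystander: flat open-ended spanner 157 mm long, 6 mm thick, origin at its underside, long axis y
- pad_place (a point): point over the bore where the pad rests when closed (top centre of the seated sleeve, 78 mm up). The arm is steel, 16 mm wide, 84 mm long, its rubber pad 70 mm from the hinge. It starts at its open stop, 1.70 rad up from level (past vertical, away from the nest), held by the spring. Closed it is level over the nest (0.03 rad below level), the spring pressing the pad down with about 2 N
- clamp_hinge (a point): centre of the hinge, 92 mm above the worktop. T-lever: stem 9 mm thick, black crossbar along the hinge, 12 mm thick, 50 mm long, 80 mm from the hinge. It trails the arm (leans farther from the nest) by a hand-set angle, NOT measured, 0.28 to 1.00 rad. Push it to the nest: up to 13 N, none at the snap point (arm about 0.2 rad above closed), then it springs away. Released earlier, it reopens
Things that resemble listed ones, but are neither listed nor needed, are in the scene too. Several things look just like the nest: the one meant starts nearest to the robot's base.

How it is judged (in metres and radians):
On the way, in this order (a step that is already met when the one before it is completed fails the run):
1. the short thick sleeve stands on the floor of the nest, let go, with the hold-down not yet on it (horizontal distance between sleeve_mid and nest below 0.003 m and height (world z) of sleeve_mid below 0.044 m and angle between sleeve_mid's own z axis and vertical below 0.06 rad and contact force between each of the fingers, clamp and sleeve below 0.1 N), for 0.2 s.
2. the hold-down has snapped over and presses on the sleeve (contact force between clamp and sleeve above 1 N), for 0.2 s.
At the end, for the whole second after the job is handed in: The short thick sleeve stands upright (within 0.06 rad) on the floor of the nest (its centre within 3 mm of the bore's axis and less than 44 mm above the worktop) and the hold-down presses on it by its own spring with more than 1 N (horizontal distance between sleeve_mid and nest below 0.003 m and height (world z) of sleeve_mid below 0.044 m and angle between sleeve_mid's own z axis and vertical below 0.06 rad and contact force between clamp and sleeve above 1 N); the robot touches nothing.
It fails at once if the hold-down is jammed on the sleeve with more than 20 N (contact force between clamp and sleeve above 20 N).
It fails at once if the robot pushes the clamp or its lever with more than 24 N (contact force between the arm and clamp above 24 N).
It fails at once if the fingers push the clamp or its lever with more than 24 N (contact force between the fingers and clamp above 24 N).
It fails at once if the slim sleeve is moved more than 15 mm or tipped (distance of slim_mid from where it was at the start of the episode above 0.015 m or angle between slim_mid's own z axis and vertical above 0.3 rad).
It fails at once if the loupe, the knob weight or the spanner is moved more than 15 mm (distance of any of loupe_1, knob_weight, flat_spanner from where it was at the start of the episode above 0.015 m).
It also fails if it takes over 70 s, if anything falls off the work surface, if the arm or the gripper's body presses on something with over 40 N, if the wrist force passes 120 N, or if a joint passes its speed limit or range.

### The arm

A 6-joint arm with a two-finger parallel gripper is mounted at the origin on a cart in front of the work surface, level with it; the furniture and walls round the work are solid. World frame = base frame: x ahead of the robot, y to its left, z up, the work surface at z = 0. Lengths are in m, angles in degrees, forces in N, time in s.
With the tool pointing down it reaches from about 0.4 to 0.925 m from the base axis. Payload 3.4 kg.
Tool frame: the origin (TCP) lies between the finger pads; the fingertips stand 8 mm ahead of it and the grasp point (between the pads) lies 11 mm behind it; x points along the fingers, y is the direction in which the jaws open and shut, and the axes are right-handed (so a half turn about x gives the same grasp; the last joint's range is limited). The gripper opens to 85 mm and grips with 20 to 120 N. Pads are 22 mm wide; open, the fingers measure 114 mm over their backs; the gripper's body (76 mm by 85 mm) begins 54 mm behind the grasp point. The pads swing forward as they close: fully open they stand 13 mm farther back than shut.
Start: joints at [-79.727, 17.578, 86.31, -0, 76.112, -4.211], TCP at [0.144, -0.557, 0.239] pointing down, gripper open.
Joint ranges: [-179.03, 179.03], [-60, 130.46], [8.19, 133.38], [-81.62, 261.62], [5.75, 156.47], [-153.77, 153.77]. Speed limits (degrees/s): [147.25, 147.25, 180, 180, 180, 180].

### API

Orientations are given as a 3x3 rotation matrix whose columns are the frame's x, y, z axes.
In Python, from bench import monitor, viewer, finish_job gives the robot as it stands. The module is installed in compiled form; this text tells all that it offers.
- The arm moves only by the tool move_arm, never from a script. Its argument "targets" is a list of rows, each an object with "offset": the shift along the world's x, y, z in mm, a list of three; "spin": the turn about the world's z in degrees. A call has 1 to 10 rows; each row is the pose to reach, as a shift and turn from the pose commanded when the call began; what a row does not reach only later rows make up. A row lasts 1/10 s, in which the tool goes at most 50 mm and 8.59 degrees, less where a joint would pass 70% of its speed; a pose out of reach is approached as far as the arm can. A call with a gripper value outside its range is refused whole. "gripper" is the opening, from -1 (shut) to 1 (fully open), so that 0 is half open, set as the call begins (left out, the last holds). The fingers move at their own pace and stop on an object; "grip_force" is the grip in N (left out, the last holds). Time passes only in rows, so rows that repeat a pose let the fingers close. It gives the time, the measured TCP pose, the force and the opening at its end, in the units of the state.
- monitor.sense(): the state, without advancing time (a new reading comes with each control period).
- viewer.snapshot(name): name is "scene" or "top" or "wrist"; returns the picture (384x512x3 uint8, red, green, blue); there is no depth.
- viewer.calibration(name): a dict with "camera_matrix" (3x3 intrinsics, pixels), "k1" (the pictures are not rectified: a ray, as slopes to the right and down, at radius r is drawn at 1 + k1 r^2 times it, then the intrinsics apply), "origin" and "orientation" of the camera in the world; the wrist camera has in their place "T_tool_cam" (4x4, takes a point from camera to tool coordinates, whose origin is the TCP and whose axes are the tool frame's). Camera axes: x right, y up, looking along -z (the intrinsics and any distortion apply to the point x, -y, -z); pixel columns grow to the right and rows downward; lengths in m; the calibration is good to about 2 mm. A picture is of the moment at which its call begins: read the wrist's pose just before it. calibration takes no time and is no camera call.
- finish_job(): hands the job in, once; it reports no verdict.
The state is a dict: "clock": time; "q": joint angles; "qvel": joint speeds; "joint_torque": joint torques, N m; "position": TCP position; "eef_rot": TCP orientation; "ft_force": force on the tool from outside, world axes, zero at the start; "ft_torque": the same for the moment, N m; "width": finger opening in m.
Only numpy, scipy, OpenCV 4.12 (cv2) and the standard library are available. Lean on these libraries where they do the work, as an engineer would, in place of code of your own. Each camera call takes 0.05 s, during which the arm holds its last target. There are 200 camera calls.

## Working session

There is one attempt and no reset: what is moved stays moved. The work goes in short steps, Python scripts to look and compute and a tool call to move; the robot and the scene stay as the last step left them, time stands still between calls to the robot, and variables do not carry over. Pictures are saved under pics/ and viewed, about 8 in all and at most 12, crops included, and the job is handed in when it is done.

Besides the shell and the picture viewer there is one more tool, called after "Request:" as name(argument=value, ...) on one line, values as JSON. move_arm: Moves the arm, as the interface text tells. Its arguments: {"type":"object","properties":{"targets":{"type":"array","items":{"type":"object","properties":{"offset":{"type":"array","items":{"type":"number"}},"spin":{"type":"number"}}}},"gripper":{"type":"number"},"grip_force":{"type":"number"}},"required":["targets"]}

```bash
mkdir -p pics
cat > h.py <<'E'
import numpy as np, cv2
from bench import monitor, viewer
def cam(name, st=None):
    c=viewer.calibration(name); K=np.array(c["camera_matrix"]); k1=c["k1"]
    if name=="wrist":
        T=np.array(c["T_tool_cam"]); R0=np.array(st["eef_rot"]); 
        return K,k1,R0@T[:3,3]+np.array(st["position"]),R0@T[:3,:3]
    return K,k1,np.array(c["origin"]),np.array(c["orientation"])
def ray(C,u,v):
    K,k1,o,R=C
    d=np.array([(u-K[0,2])/K[0,0],(v-K[1,2])/K[1,1]]); s=d.copy()
    for _ in range(30): s=d/(1+k1*(s@s))
    r=R@np.array([s[0],-s[1],-1]); return o,r/np.linalg.norm(r)
def onz(C,u,v,z):
    o,r=ray(C,u,v); return o+r*(z-o[2])/r[2]
def proj(C,P):
    K,k1,o,R=C; p=R.T@(np.array(P)-o); s=np.array([p[0]/-p[2],-p[1]/-p[2]])
    s=s*(1+k1*(s@s)); return K[0,0]*s[0]+K[0,2],K[1,1]*s[1]+K[1,2]
def tri(rays):
    A=np.zeros((3,3));b=np.zeros(3)
    for o,r in rays:
        M=np.eye(3)-np.outer(r,r);A+=M;b+=M@o
    return np.linalg.solve(A,b)
def snap(name,fn):
    im=viewer.snapshot(name); cv2.imwrite(f"pics/{fn}.png",im[:,:,::-1]); return im
E
python3 - <<'E'
from h import *
s=monitor.sense();print({k:np.round(v,3).tolist() for k,v in s.items()})
for n in("scene","top","wrist"):
    snap(n,n+"0");C=cam(n,s);print(n,np.round(C[2],3),np.round(C[3],2).tolist(),C[0][0],C[1])
a=cv2.imread("pics/scene0.png");b=cv2.imread("pics/top0.png")
cv2.imwrite("pics/s0.png",cv2.resize(a,(800,600)));cv2.imwrite("pics/t0.png",cv2.resize(b,(800,600)))
E
```

```text
{'clock': 0.0, 'q': [-79.728, 17.621, 86.385, 0.003, 76.111, -4.212], 'qvel': [0.019, 0.067, 0.043, 0.032, 0.023, 0.024], 'joint_torque': [-0.0, -45.756, -25.192, -0.0, 0.013, 0.0], 'position': [0.144, -0.556, 0.238], 'eef_rot': [[-0.0, 0.25, -0.968], [0.002, -0.968, -0.25], [-1.0, -0.002, -0.0]], 'ft_force': [0.207, -0.263, 0.893], 'ft_torque': [0.009, -0.025, -0.009], 'width': 0.086}
scene [0.118 0.424 0.825] [[-0.74, 0.5, -0.45], [-0.67, -0.56, 0.49], [-0.01, 0.67, 0.74]] [387.71617669   0.         257.19761656] 0.013103192244108131
top [ 0.388 -0.049  1.193] [[-0.01, 0.99, -0.16], [-1.0, -0.01, -0.01], [-0.01, 0.16, 0.99]] [407.7967204    0.         263.26901686] -0.1390585228155134
wrist [ 0.225 -0.536  0.373] [[0.25, 0.92, 0.31], [-0.97, 0.24, 0.08], [-0.0, -0.32, 0.95]] [337.93377043   0.         251.74728923] -0.02110680219981223
```

View pics/s0.png

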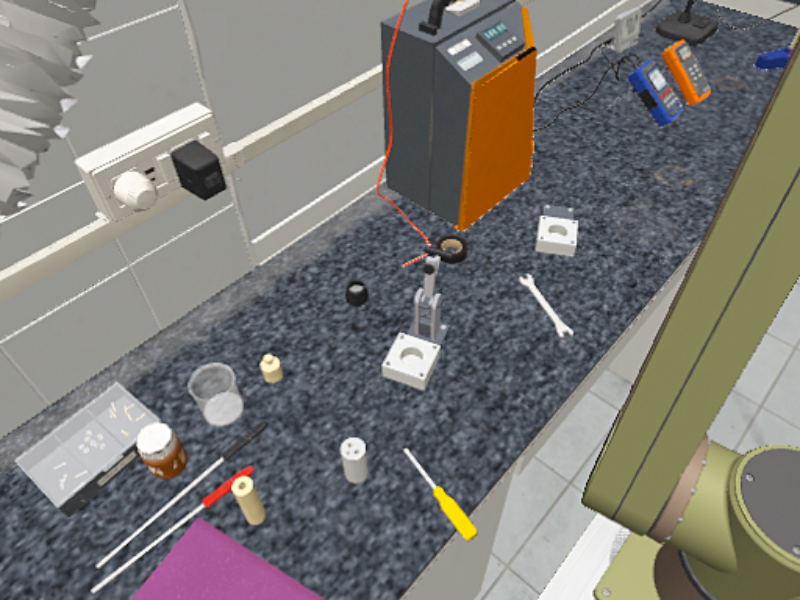

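View pics/t0.png

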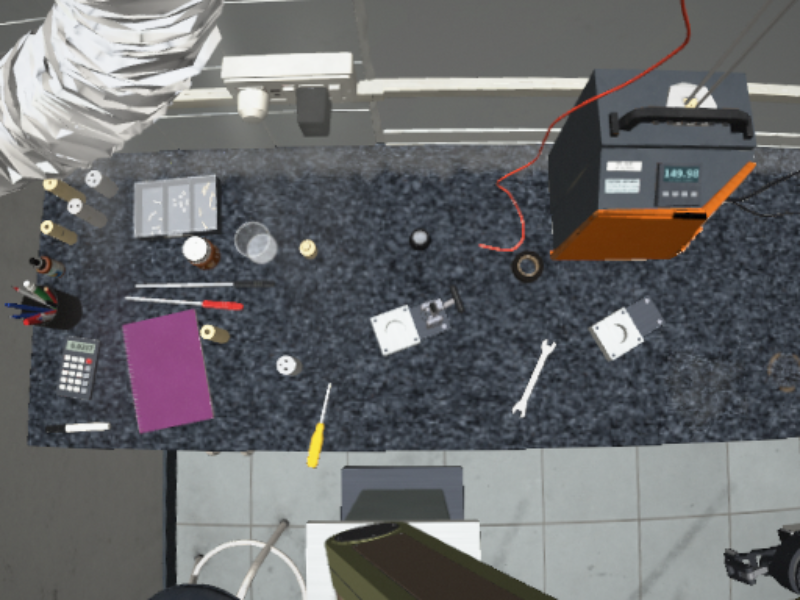

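The two views show these sleeve candidates (800x600 top picture):
- Short thick grey sleeve at (288,365), which is (354,460) in the scene picture. This is my choice.
- Brass slim sleeve at (212,333), and look-alikes at the far left at (94,178), (75,205), (60,190) and (50,230).

The nest candidates are (395,330), which has the clamp behind it with the lever toward (455,298), and (618,333), which has no clamp. I'll measure both.

Run:
```python
from h import *
f=1.5625
T=cam("top");S=cam("scene")
print("sleeve top",onz(T,288/f,365/f,.072),"slim",onz(T,212/f,333/f,.095))
print("scene sleeve top",onz(S,354/f,447/f,.072))
for p in((395,330),(618,333)): 
    P=onz(T,p[0]/f,p[1]/f,.03);print("nest",P,np.hypot(*P[:2]))
print("scene nest",onz(S,411/f,353/f,.03))
# block masks: bright low-sat top face
im=cv2.imread("pics/top0.png");g=cv2.cvtColor(im,cv2.COLOR_BGR2HSV)
m=((g[:,:,2]>150)&(g[:,:,1]<50)).astype(np.uint8)
n,l,st,ce=cv2.connectedComponentsWithStats(m)
for i in range(1,n):
    if st[i,4]>60 and st[i,1]>180 and st[i,1]<285:print(st[i],ce[i],onz(T,*ce[i],.03)[:2],onz(T,*ce[i],.072)[:2])
cr=im[170:250,160:310];cv2.imwrite("pics/tc.png",cv2.resize(cr,None,fx=5,fy=5,interpolation=cv2.INTER_CUBIC))
```

```text
sleeve top [0.43748191 0.17786374 0.072     ] slim [0.49288063 0.30967412 0.095     ]
scene sleeve top [0.43708263 0.18050082 0.072     ]
nest [ 0.50182265 -0.01011986  0.03      ] 0.5019246818199302
nest [ 0.49052304 -0.42269442  0.03      ] 0.6475209788147267
scene nest [ 0.50444087 -0.0120924   0.03      ]
[ 87 181  62   3 131] [117.42748092 181.97709924] [0.59170136 0.39013617] [0.5843469  0.37425998]
[ 80 190  49   5 106] [104.32075472 192.03773585] [0.5620534  0.42920659] [0.55577008 0.41191885]
[237 195  32  32 662] [252.64652568 210.79003021] [ 0.50300538 -0.0096885 ] [ 0.49885536 -0.01111964]
[379 197  33  33 613] [394.99347471 213.18433931] [ 0.49036355 -0.42111776] [ 0.48667026 -0.40768462]
[328 217  28  50 240] [341.26666667 241.48333333] [ 0.41213914 -0.26091798] [ 0.41127198 -0.2532726 ]
[ 43 218  18   8  71] [ 50.95774648 221.47887324] [0.47483854 0.59427213] [0.47170615 0.57102083]
[177 227  13  13 119] [182.60504202 233.22689076] [0.44041922 0.19136103] [0.43853035 0.18266628]
[ 40 228  14   9  62] [ 47.79032258 232.14516129] [0.44295142 0.60283893] [0.44097106 0.57927813]
[ 38 241  13  10  65] [ 43.61538462 245.93846154] [0.40182026 0.6144049 ] [0.4013259  0.59042625]
[ 42 270  28   7 138] [ 55.60144928 272.93478261] [0.32316715 0.57205058] [0.32551441 0.54960212]
[ 466  280   46   48 1999] [488.71985993 303.52026013] [ 0.21956235 -0.69509615] [ 0.22565269 -0.6717646 ]
[  262   283   204   101 12625] [369.09409901 326.34621782] [ 0.17250532 -0.33341763] [ 0.18029576 -0.32315295]
```

View pics/tc.png

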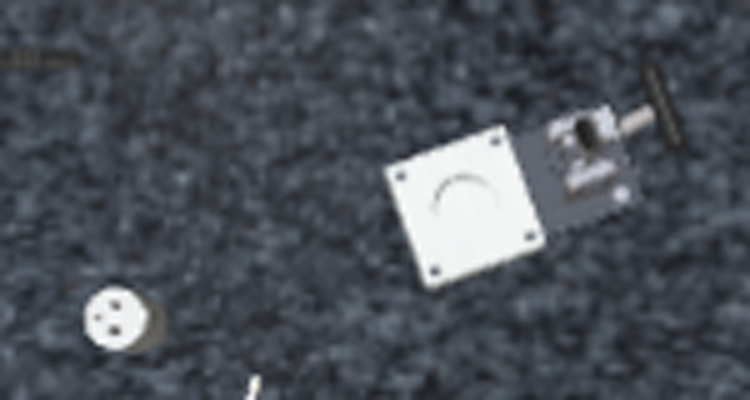

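The crop confirms the short grey sleeve with a holed top at crop (117,319), and the clamp nest centred at (465,206) with its +x yaw about -70°. I'm moving toward the sleeve, staying clear of the base.

Request:
move_arm(targets=[{"offset": [20,30,10],"spin": 6},{"offset": [50,68,20],"spin": 14},{"offset": [80,106,30],"spin": 22},{"offset": [110,144,40],"spin": 30},{"offset": [140,182,50],"spin": 38},{"offset": [170,220,55],"spin": 46},{"offset": [200,258,60],"spin": 54},{"offset": [230,296,60],"spin": 62},{"offset": [260,334,60],"spin": 70},{"offset": [290,372,60],"spin": 78}], gripper=0.5)

```text
clock: 1.15
position: [0.4345, -0.1829, 0.2994]
eef_rot: [[0.0, 0.999, 0.049], [-0.0, 0.049, -0.999], [-1.0, 0.0, 0.0]]
ft_force: [1.4, -0.4, -1.3]
width: 0.0637
```

Request:
move_arm(targets=[{"offset": [0,45,0],"spin": 6},{"offset": [0,90,0],"spin": 12},{"offset": [0,135,0],"spin": 17},{"offset": [0,180,0],"spin": 17},{"offset": [0,225,-10],"spin": 17},{"offset": [0,270,-30],"spin": 17},{"offset": [4,315,-50],"spin": 17},{"offset": [4,350,-60],"spin": 17},{"offset": [4,363,-60],"spin": 17},{"offset": [4,363,-60],"spin": 17}])

```text
clock: 2.15
position: [0.4376, 0.1795, 0.239]
eef_rot: [[-0.001, 0.942, 0.337], [-0.0, 0.337, -0.942], [-1.0, -0.001, 0.0]]
ft_force: [0.8, -0.3, -0.0]
width: 0.064
```

Run:
```python
from h import *
s=monitor.sense();print({k:np.round(v,3).tolist() for k,v in s.items() if k in("clock","q","position","eef_rot","ft_force","width")})
snap("wrist","w1");C=cam("wrist",s);print(proj(C,(.438,.179,.072)),proj(C,(.438,.179,0)))
cv2.imwrite("pics/w1b.png",cv2.imread("pics/w1.png"))
```

```text
{'clock': 2.15, 'q': [17.191, 9.426, 97.815, -0.006, 72.807, -2.476], 'position': [0.438, 0.18, 0.239], 'eef_rot': [[-0.001, 0.942, 0.337], [-0.0, 0.337, -0.942], [-1.0, -0.001, 0.0]], 'ft_force': [0.754, -0.283, -0.014], 'width': 0.064}
(np.float64(251.0728823708845), np.float64(174.783116844471)) (np.float64(251.2240945920355), np.float64(157.73084965930758))
```

View pics/w1.png

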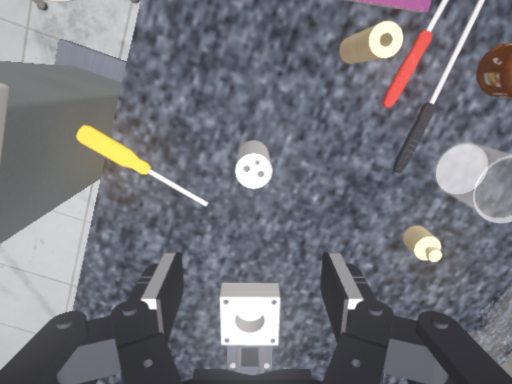

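The sleeve's top is at (254,171), close to the predicted (251,175). The fingers show left and right, and the fixture is at (250,320). I'll refine both by mask.

Run:
```python
from h import *
s=monitor.sense();C=cam("wrist",s)
im=cv2.imread("pics/w1.png");h=cv2.cvtColor(im,cv2.COLOR_BGR2HSV)
for th in(190,215,235):
    m=((h[:,:,2]>th)&(h[:,:,1]<40)).astype(np.uint8)
    m[:140]=0;m[200:]=0;m[:,:225]=0;m[:,285:]=0
    c=max(cv2.findContours(m,0,2)[0],key=cv2.contourArea);c=cv2.convexHull(c)
    (e,ax,an)=cv2.fitEllipse(c);print(th,e,ax,cv2.boundingRect(c),onz(C,*e,.072))
# nest top bolts via dark spots
for p in((228,301),(272,301),(228,342),(272,342)):
    print(p, im[p[1]-3:p[1]+4,p[0]-3:p[0]+4].min())
m=((h[:,:,2]>150)&(h[:,:,1]<40)).astype(np.uint8)
n,l,st,ce=cv2.connectedComponentsWithStats(m)
for i in range(1,n):
    if 210<ce[i][0]<290 and st[i,4]>300:
        c=cv2.findContours((l==i).astype(np.uint8),0,2)[0][0];r=cv2.minAreaRect(c);b=cv2.boxPoints(r)
        print(st[i],b.tolist());Q=np.array([onz(C,*p,.03) for p in b]);print(Q.round(4).tolist(),Q.mean(0))
```

```text
190 (253.428466796875, 170.307373046875) (35.6937141418457, 36.99943542480469) (235, 152, 38, 37) [0.43901034 0.18231671 0.072     ]
215 (253.2159881591797, 170.46580505371094) (35.186683654785156, 36.16303634643555) (236, 153, 36, 36) [0.43887684 0.18210929 0.072     ]
235 (253.14744567871094, 170.3882293701172) (34.57498550415039, 35.68492126464844) (236, 153, 36, 35) [0.43879253 0.18215746 0.072     ]
(228, 301) 145
(272, 301) 146
(228, 342) 147
(272, 342) 150
[ 235  141   38   49 1434] [[235.0, 141.0], [272.0, 141.0], [272.0, 189.0], [235.0, 189.0]]
[[0.4148, 0.1947, 0.03], [0.4504, 0.2074, 0.03], [0.4686, 0.1593, 0.03], [0.4313, 0.146, 0.03]] [0.44126667 0.17683834 0.03      ]
[ 218  283   63   89 4356] [[217.34178161621094, 369.9623107910156], [219.3479766845703, 281.6897277832031], [280.74810791015625, 283.0851745605469], [278.74188232421875, 371.3577575683594]]
[[0.4896, -0.0987, 0.03], [0.4508, 0.0309, 0.03], [0.5197, 0.0535, 0.03], [0.5665, -0.0737, 0.03]] [ 0.50663864 -0.02199868  0.03      ]
```

Request:
move_arm(targets=[{"offset": [1,1.5,-40]},{"offset": [1,1.5,-80]},{"offset": [1,1.5,-120]},{"offset": [1,1.5,-150]},{"offset": [1,1.5,-175]},{"offset": [1,1.5,-190]},{"offset": [1,1.5,-199]},{"offset": [1,1.5,-199]},{"offset": [1,1.5,-199]}])

```text
schema error: expected keys offset, spin
```

Request:
move_arm(targets=[{"offset": [0,0,0]},{"offset": [0,0,0]},{"offset": [0,0,0]},{"offset": [0,0,0]},{"offset": [0,0,0]},{"offset": [0,0,0]},{"offset": [0,0,0]},{"offset": [0,0,0]}], gripper=-0.6, grip_force=50)

```text
schema error: expected keys offset, spin
```

Run:
```python
from h import *
s=monitor.sense();print(s["width"],s["position"],s["ft_force"]);snap("wrist","w2");C=cam("wrist",s)
print(proj(C,(.4388,.181,.072)))
```

```text
0.06392544763671952 [0.43781963 0.17828069 0.23940706] [-0.02282786 -0.6703834  -0.35523311]
(np.float64(252.7311694002795), np.float64(171.53888824636985))
```

View pics/w2.png

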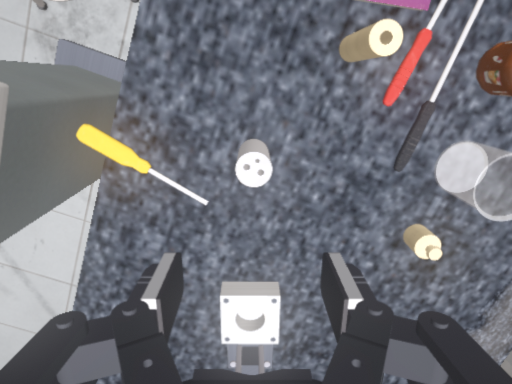

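The view is unchanged because both calls were refused: every row needs a spin value. I'm resending them.

Request:
move_arm(targets=[{"offset": [1,3,-40],"spin": 0},{"offset": [1,3,-80],"spin": 0},{"offset": [1,3,-120],"spin": 0},{"offset": [1,3,-150],"spin": 0},{"offset": [1,3,-175],"spin": 0},{"offset": [1,3,-190],"spin": 0},{"offset": [1,3,-199],"spin": 0},{"offset": [1,3,-199],"spin": 0},{"offset": [1,3,-199],"spin": 0}])

```text
clock: 3.15
position: [0.4397, 0.1807, 0.041]
eef_rot: [[0.001, 0.943, 0.332], [0.0, 0.332, -0.943], [-1.0, 0.001, 0.0]]
ft_force: [0.7, -0.4, 0.5]
width: 0.064
```

Request:
move_arm(targets=[{"offset": [0,0,0],"spin": 0},{"offset": [0,0,0],"spin": 0},{"offset": [0,0,0],"spin": 0},{"offset": [0,0,0],"spin": 0},{"offset": [0,0,0],"spin": 0},{"offset": [0,0,0],"spin": 0},{"offset": [0,0,0],"spin": 0},{"offset": [0,0,0],"spin": 0}], gripper=-0.6, grip_force=50)

```text
clock: 3.95
position: [0.4392, 0.1813, 0.0413]
eef_rot: [[0.002, 0.943, 0.334], [0.0, 0.334, -0.943], [-1.0, 0.001, 0.0]]
ft_force: [-1.5, -0.9, 6.8]
width: 0.033
```

Run:
```python
from h import *
s=monitor.sense();print(s["width"],s["position"],s["ft_force"]);im=snap("wrist","w3");C=cam("wrist",s)
print(proj(C,(.4388,.181,.072)))
h=cv2.cvtColor(im,cv2.COLOR_RGB2HSV);m=((h[:,:,2]>150)&(h[:,:,1]<40)).astype(np.uint8)
n,l,st,ce=cv2.connectedComponentsWithStats(m)
for i in range(1,n):
    if st[i,4]>300:print(st[i],ce[i])
```

```text
0.03300707724196938 [0.4391862  0.181348   0.04125143] [-1.51286075 -0.92295929  6.80759681]
(np.float64(248.1064889677099), np.float64(316.22110896919986))
[492  42  20  23 324] [501.41975309  52.09259259]
[304  80  38  26 463] [320.16198704  93.82937365]
[ 86  97  26  48 522] [100.90229885 121.38697318]
[474 104  32  38 316] [490.82911392 124.28164557]
[255 123  36  38 663] [272.72096531 138.05429864]
[406 146  24  23 329] [417.70212766 157.2218845 ]
[  171   189   145   181 13317] [250.06022377 281.83149358]
[310 190  25  38 427] [319.33021077 210.6206089 ]
[  41  260   84   45 1057] [ 78.63859981 280.1948912 ]
```

View pics/w3.png

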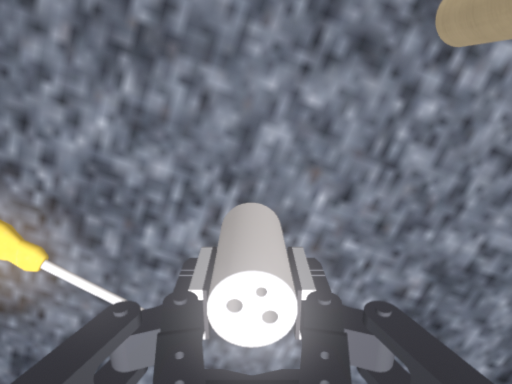

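The sleeve is held between the pads (width 33 mm), with its top centred near (252,309). Next I'll work out the sleeve's offset in the grip and the nest's pose from the pictures I already have.

Run:
```python
from h import *
s=monitor.sense();C=cam("wrist",s)
im=cv2.imread("pics/w3.png");h=cv2.cvtColor(im,cv2.COLOR_BGR2HSV)
m=((h[:,:,2]>225)&(h[:,:,1]<40)).astype(np.uint8);m[:265]=0;m[:,:207]=0;m[:,299:]=0
c=cv2.convexHull(max(cv2.findContours(m,0,2)[0],key=cv2.contourArea));e=cv2.fitEllipse(c);P=onz(C,*e[0],.072)
print(e,cv2.boundingRect(c),P,np.array(s["eef_rot"]).T@(P-s["position"]))
# nest top face corners in top and scene (blob polygon)
for n in("top","scene"):
    C=cam(n);im=cv2.imread(f"pics/{n}0.png");h=cv2.cvtColor(im,cv2.COLOR_BGR2HSV)
    u,v=proj(C,(.503,-.011,.03));
    for th in(170,200,220):
        m=((h[:,:,2]>th)&(h[:,:,1]<50)).astype(np.uint8);nn,l,st,ce=cv2.connectedComponentsWithStats(m)
        w=l[int(v)-18:int(v)+18,int(u)-18:int(u)+18];i=np.bincount(w[w>0]).argmax()
        c=cv2.convexHull(cv2.findContours((l==i).astype(np.uint8),0,2)[0][0])
        _,q=cv2.minEnclosingTriangle(c) if 0 else (0,cv2.approxPolyDP(c,.06*cv2.arcLength(c,True),True)[:,0])
        Q=np.array([onz(C,*p,.03)[:2] for p in q.astype(float)])
        print(n,th,st[i],q.tolist(),Q.round(3).tolist(),Q.mean(0).round(4),[round(float(np.linalg.norm(Q[k]-Q[k-1])),3) for k in range(len(Q))])
```

```text
((251.8888702392578, 308.3444519042969), (76.27383422851562, 90.5447006225586), 88.7065200805664) (207, 271, 90, 76) [0.43894777 0.18475697 0.072     ] [-0.03075163  0.0009615  -0.00328636]
top 170 [237 195  32  32 638] [[260, 195], [268, 218], [245, 226], [237, 204]] [[0.548, -0.031], [0.482, -0.053], [0.46, 0.012], [0.523, 0.035]] [ 0.5033 -0.0093] [0.071, 0.07, 0.069, 0.067]
top 200 [237 196  32  31 604] [[260, 196], [268, 218], [245, 226], [237, 204]] [[0.545, -0.031], [0.482, -0.053], [0.46, 0.012], [0.523, 0.035]] [ 0.5025 -0.0092] [0.07, 0.067, 0.069, 0.067]
top 220 [238 196  30  30 555] [[260, 196], [267, 218], [245, 225], [238, 204]] [[0.545, -0.031], [0.482, -0.051], [0.463, 0.012], [0.523, 0.032]] [ 0.5032 -0.0093] [0.067, 0.066, 0.066, 0.064]
scene 170 [244 213  38  36 820] [[255, 213], [281, 221], [271, 248], [245, 239]] [[0.548, -0.029], [0.481, -0.054], [0.446, 0.024], [0.511, 0.047]] [ 0.4964 -0.003 ] [0.085, 0.072, 0.086, 0.069]
scene 200 [245 213  37  30 597] [[256, 213], [281, 221], [271, 242], [245, 234]] [[0.546, -0.031], [0.481, -0.054], [0.458, 0.011], [0.521, 0.036]] [ 0.5013 -0.0094] [0.071, 0.069, 0.069, 0.068]
scene 220 [245 213  36  30 542] [[256, 213], [280, 221], [271, 242], [245, 233]] [[0.546, -0.031], [0.482, -0.053], [0.458, 0.011], [0.524, 0.034]] [ 0.5023 -0.0095] [0.069, 0.067, 0.068, 0.07]
```

Request:
move_arm(targets=[{"offset": [0,0,15],"spin": 0},{"offset": [0,0,50],"spin": 0},{"offset": [0,0,95],"spin": 0},{"offset": [0,0,130],"spin": 0},{"offset": [0,-30,140],"spin": 0},{"offset": [0,-60,140],"spin": 0},{"offset": [0,-60,140],"spin": 0}])

```text
clock: 4.7
position: [0.4376, 0.1187, 0.1804]
eef_rot: [[-0.001, 0.943, 0.332], [-0.002, 0.332, -0.943], [-1.0, -0.001, 0.002]]
ft_force: [0.6, 0.2, -4.5]
width: 0.0331
```

Request:
move_arm(targets=[{"offset": [15,-30,0],"spin": 0},{"offset": [30,-60,0],"spin": 0},{"offset": [45,-90,0],"spin": 0},{"offset": [56,-115,0],"spin": 0},{"offset": [62,-128,0],"spin": 0},{"offset": [64.5,-132.5,0],"spin": 0},{"offset": [64.5,-132.5,0],"spin": 0},{"offset": [64.5,-132.5,0],"spin": 0},{"offset": [64.5,-132.5,0],"spin": 0}])

```text
clock: 5.6
position: [0.5025, -0.0101, 0.1802]
eef_rot: [[-0.001, 0.942, 0.335], [0.001, 0.335, -0.942], [-1.0, -0.001, -0.001]]
ft_force: [-0.1, 0.6, -4.1]
width: 0.0332
```

Run:
```python
from h import *
s=[monitor.sense()]
im=snap("wrist","w4");s.append(monitor.sense());a=snap("scene","sc4");t=snap("top","t4");s.append(monitor.sense())
for x in s:print(x["position"],x["ft_force"],x["width"])
print(np.round(s[0]["eef_rot"],3).tolist())
S=cam("scene");u,v=proj(S,(.515,-.04,.09));u,v=int(u),int(v);print(u,v)
c=cv2.resize(a[v-75:v+75,u-100:u+100],None,fx=2,fy=2,interpolation=cv2.INTER_CUBIC)
c=np.vstack([cv2.resize(c,(400,300)),np.zeros((84,400,3),np.uint8)])
cv2.imwrite("pics/v4.png",np.hstack([im[:,56:456],c])[:,:,::-1])
print("scene crop origin",u-100,v-75)
```

```text
[ 0.50246539 -0.01006568  0.18016219] [-0.14223542  0.58572616 -4.07174301] 0.03320752085051219
[ 0.50263311 -0.01016     0.18028725] [ 0.01400399 -0.39766719 -5.15646655] 0.032831358405534306
[ 0.50293569 -0.01045799  0.18039864] [-0.25482926  0.86044815 -5.13557434] 0.03326789901179737
[[-0.001, 0.942, 0.335], [0.001, 0.335, -0.942], [-1.0, -0.001, -0.001]]
267 202
scene crop origin 167 127
```

View pics/v4.png

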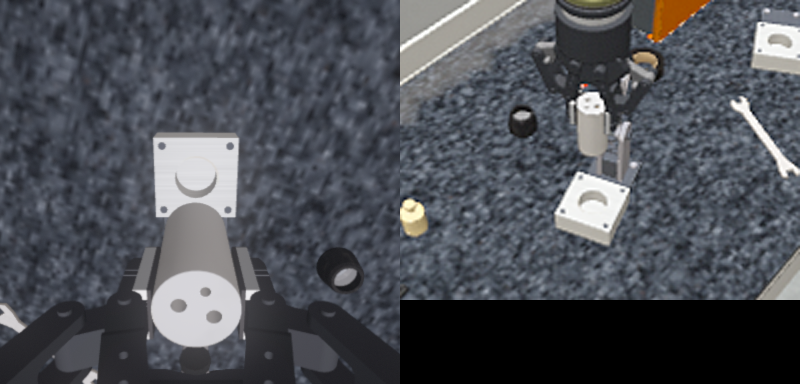

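The wrist view shows the bore at crop (196,176) ahead of the held sleeve, whose top is at (196,309). The scene crop shows the sleeve hanging over the nest. I'll measure the remaining offset in three cameras.

Run:
```python
from h import *
s=[monitor.sense() for _ in range(1)][0];p=np.array([.5028,-.0106,.1803]);s=dict(s);s["position"]=p
C=cam("wrist",s);R=np.array(s["eef_rot"])
im=cv2.imread("pics/w4.png");g=cv2.cvtColor(im,cv2.COLOR_BGR2GRAY)
B=[]
for (u,v) in((217,146),(289,146),(219,210),(289,210)):
    w=g[v-6:v+7,u-6:u+7].astype(float);k=np.clip(150-w,0,None);Y,X=np.mgrid[-6:7,-6:7]
    q=(u+(k*X).sum()/k.sum(),v+(k*Y).sum()/k.sum());B.append(onz(C,*q,.03));print(np.round(q,1),B[-1].round(4))
B=np.array(B);n=B.mean(0);print("nest wrist",n,"sides",np.linalg.norm(B[0]-B[1]),np.linalg.norm(B[0]-B[2]))
x=(B[2]+B[3]-B[0]-B[1]);print("nest x yaw (camera-near->far)",np.degrees(np.arctan2(x[1],x[0])))
def ell(img,c,r,th):
    h=cv2.cvtColor(img,cv2.COLOR_BGR2HSV);m=((h[:,:,2]>th)&(h[:,:,1]<40)).astype(np.uint8);M=np.zeros_like(m);cv2.circle(M,c,r,1,-1);m*=M
    return cv2.fitEllipse(cv2.convexHull(max(cv2.findContours(m,0,2)[0],key=cv2.contourArea)))
for th in(190,210,225):
    e=ell(im,(252,309),47,th);P=onz(C,*e[0],p[2]+.031);print("sleeve wrist",e,P,"diff",(P-n)[:2])
for nme,f in(("scene","sc4"),("top","t4")):
    Cc=cam(nme);img=cv2.imread(f"pics/{f}.png");u,v=proj(Cc,(.502,-.008,.211));print(nme,u,v)
    for th in(200,220):
        try:e=ell(img,(int(u),int(v)),16,th);print(e,onz(Cc,*e[0],.211))
        except Exception as ex:print(ex)
a=cv2.imread("pics/sc4.png")[150:260,230:310];b=cv2.imread("pics/t4.png")[150:260,205:300]
cv2.imwrite("pics/v5.png",np.hstack([cv2.resize(a,(400,550),interpolation=2),cv2.resize(b,(400,550),interpolation=2)]))
```

```text
[217.4 145.6] [0.4663 0.008  0.03  ]
[289.3 146.1] [0.524  0.0279 0.03  ]
[219.4 209.3] [ 0.4857 -0.0467  0.03  ]
[292. 210.] [ 0.5477 -0.0254  0.03  ]
nest wrist [ 0.50593622 -0.00903781  0.03      ] sides 0.06103832963377064 0.05796321335453583
nest x yaw (camera-near->far) -68.23396697931477
sleeve wrist ((251.9710235595703, 308.3126525878906), (75.19364929199219, 89.68014526367188), 88.94102478027344) [ 0.5025692  -0.00698675  0.2113    ] diff [-0.00336702  0.00205106]
sleeve wrist ((252.06704711914062, 308.3174133300781), (73.60166931152344, 88.47990417480469), 89.37750244140625) [ 0.50260299 -0.00697695  0.2113    ] diff [-0.00333323  0.00206086]Traceback (most recent call last):
  File "<stdin>", line 15, in <module>
  File "<stdin>", line 13, in ell
ValueError: max() iterable argument is empty
```

Run:
```python
from h import *
s=dict(monitor.sense());p=np.array([.5028,-.0106,.1803]);s["position"]=p
C=cam("wrist",s)
im=cv2.imread("pics/w4.png");g=cv2.cvtColor(im,cv2.COLOR_BGR2GRAY)
B=[]
for (u,v) in((217,146),(289,146),(219,209),(289,209)):
    w=g[v-4:v+5,u-4:u+5].astype(float);k=np.clip(np.median(w)-40-w,0,None);Y,X=np.mgrid[-4:5,-4:5]
    q=(u+(k*X).sum()/k.sum(),v+(k*Y).sum()/k.sum());B.append(onz(C,*q,.03));print(np.round(q,1),B[-1].round(4))
B=np.array(B);print("nest",B.mean(0),(B[0]+B[3])/2,(B[1]+B[2])/2)
S=[]
a=cv2.imread("pics/sc4.png")[150:260,230:310];b=cv2.imread("pics/t4.png")[150:260,205:285]
c=g[125:225,200:305];
cv2.imwrite("pics/v5.png",np.hstack([cv2.resize(a,(400,550),interpolation=2),cv2.resize(b,(400,550),interpolation=2)]))
```

```text
[217.2 145.5] [0.4661 0.008  0.03  ]
[286.5 145.8] [0.5216 0.0274 0.03  ]
[219.4 209.3] [ 0.4856 -0.0466  0.03  ]
[291.1 209.3] [ 0.5467 -0.025   0.03  ]
nest [ 0.50501145 -0.0090674   0.03      ] [ 0.50639317 -0.00851691  0.03      ] [ 0.50362974 -0.00961789  0.03      ]
```

View pics/v5.png

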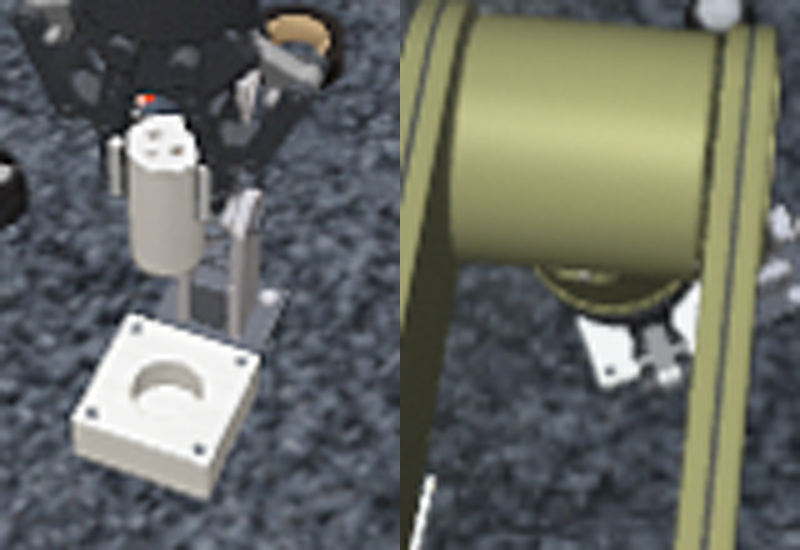

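Run:
```python
from h import *
C=cam("scene");f=lambda x,y:(230+(x+.5)/5-.5,150+(y+.5)/5-.5)
B=np.array([onz(C,*f(*q),.03) for q in((137,328),(242,361),(199,449),(91,412))]);n=B.mean(0);print(B.round(4),n)
d=B[1]-B[0];d2=B[2]-B[3];print("yaw",[np.degrees(np.arctan2(x[1],x[0])) for x in (d,d2,B[0]-B[3],B[1]-B[2])])
e=onz(C,*f(163,142),.2113);print("sleeve",e,e-n)
# predicted silhouettes of cylinder at e-hyp
for xy in ((e[0],e[1]),(n[0],n[1])):
    t=np.linspace(0,6.283,60)
    for z in(.2113,.1393):
        Q=np.array([proj(C,(xy[0]+.017*np.cos(a),xy[1]+.017*np.sin(a),z)) for a in t]);Q=(Q-[230,150]+.5)*5-.5
        print(np.round(xy,4),z,Q.min(0).round(),Q.max(0).round())
a=cv2.imread("pics/sc4.png");h=cv2.cvtColor(a,cv2.COLOR_BGR2HSV)
m=((h[:,:,2]>215)&(h[:,:,1]<40)).astype(np.uint8);m[:172]=0;m[186:]=0;m[:,:250]=0;m[:,275:]=0
c=cv2.convexHull(max(cv2.findContours(m,0,2)[0],key=cv2.contourArea));E=cv2.fitEllipse(c);P=onz(C,*E[0],.2113);print("auto",E,P,P-n)
```

```text
[[ 0.5388 -0.0273  0.03  ]
 [ 0.4846 -0.0472  0.03  ]
 [ 0.4656  0.008   0.03  ]
 [ 0.5204  0.0273  0.03  ]] [ 0.50236569 -0.00978707  0.03      ]
yaw [np.float64(-159.80301236241957), np.float64(-160.63274207916913), np.float64(-71.29679772458528), np.float64(-71.04296286623806)]
sleeve [ 0.50310103 -0.00739683  0.2113    ] [0.00073535 0.00239024 0.1813    ]
[ 0.5031 -0.0074] 0.2113 [124. 114.] [202. 171.]
[ 0.5031 -0.0074] 0.1393 [126. 221.] [200. 277.]
[ 0.5024 -0.0098] 0.2113 [129. 112.] [207. 169.]
[ 0.5024 -0.0098] 0.1393 [131. 219.] [204. 275.]
auto ((262.18951416015625, 178.39002990722656), (11.36196231842041, 12.994909286499023), 103.33148193359375) [ 0.50234366 -0.00651285  0.2113    ] [-2.20228269e-05  3.27422926e-03  1.81300000e-01]
```

Sleeve minus nest along the nest's x is about -2.7 mm from the wrist and -1.1 mm from the scene camera. Across, it is -1.6 mm and +0.9 mm. I'll correct by about +1.8 mm along nest x, then go down by feel.

Request:
move_arm(targets=[{"offset": [0.6,-1.7,-20],"spin": 0},{"offset": [0.6,-1.7,-50],"spin": 0},{"offset": [0.6,-1.7,-80],"spin": 0},{"offset": [0.6,-1.7,-95],"spin": 0},{"offset": [0.6,-1.7,-102],"spin": 0},{"offset": [0.6,-1.7,-105],"spin": 0},{"offset": [0.6,-1.7,-105],"spin": 0},{"offset": [0.6,-1.7,-105],"spin": 0}])

```text
clock: 6.55
position: [0.5049, -0.013, 0.0762]
eef_rot: [[0.002, 0.943, 0.334], [-0.0, 0.334, -0.943], [-1.0, 0.002, 0.001]]
ft_force: [-0.1, 0.3, -4.2]
width: 0.0329
```

Request:
move_arm(targets=[{"offset": [0,0,-2],"spin": 0},{"offset": [0,0,-4],"spin": 0},{"offset": [0,0,-6],"spin": 0},{"offset": [0,0,-8],"spin": 0},{"offset": [0,0,-8],"spin": 0}])

```text
clock: 7.05
position: [0.5037, -0.0126, 0.0675]
eef_rot: [[0.0, 0.943, 0.333], [0.001, 0.333, -0.943], [-1.0, 0.0, -0.001]]
ft_force: [-1.1, 2.0, -3.0]
width: 0.0325
```

The sleeve is below the rim with a light side force toward -x of the nest (2.3 N), so I'm easing back about 1 mm while descending.

Request:
move_arm(targets=[{"offset": [-0.3,1.0,-1],"spin": 0},{"offset": [-0.3,1.0,-3],"spin": 0},{"offset": [-0.3,1.0,-5],"spin": 0},{"offset": [-0.3,1.0,-7],"spin": 0},{"offset": [-0.3,1.0,-8],"spin": 0}])

```text
clock: 7.55
position: [0.5034, -0.012, 0.0589]
eef_rot: [[-0.001, 0.943, 0.334], [-0.0, 0.334, -0.943], [-1.0, -0.001, -0.0]]
ft_force: [0.1, -0.1, -4.8]
width: 0.0327
```

Request:
move_arm(targets=[{"offset": [0,0,-2],"spin": 0},{"offset": [0,0,-4],"spin": 0},{"offset": [0,0,-6],"spin": 0},{"offset": [0,0,-8],"spin": 0},{"offset": [0,0,-10],"spin": 0},{"offset": [0,0,-11],"spin": 0},{"offset": [0,0,-12],"spin": 0},{"offset": [0,0,-12],"spin": 0}])

```text
clock: 8.35
position: [0.5036, -0.0119, 0.0474]
eef_rot: [[-0.0, 0.943, 0.334], [-0.0, 0.334, -0.943], [-1.0, -0.0, -0.0]]
ft_force: [-0.7, 0.2, -4.0]
width: 0.0327
```

Request:
move_arm(targets=[{"offset": [0,0,-0.5],"spin": 0},{"offset": [0,0,-1],"spin": 0},{"offset": [0,0,-1],"spin": 0}])

```text
clock: 8.65
position: [0.5036, -0.012, 0.0473]
eef_rot: [[0.001, 0.943, 0.334], [-0.0, 0.334, -0.943], [-1.0, 0.0, 0.0]]
ft_force: [-2.0, -0.4, 6.4]
width: 0.0332
```

Request:
move_arm(targets=[{"offset": [0,0,-0.5],"spin": 0},{"offset": [0,0,-1],"spin": 0},{"offset": [0,0,-1],"spin": 0}])

```text
clock: 8.95
position: [0.5036, -0.012, 0.0472]
eef_rot: [[0.001, 0.943, 0.334], [-0.0, 0.334, -0.943], [-1.0, 0.001, 0.001]]
ft_force: [-5.3, -0.7, 14.9]
width: 0.033
```

It is on the floor (push rising to 15 N with no further travel). I'm unloading by 1 mm, opening, and going straight up.

Request:
move_arm(targets=[{"offset": [0,0,1],"spin": 0},{"offset": [0,0,1],"spin": 0}])

```text
clock: 9.15
position: [0.5036, -0.012, 0.0473]
eef_rot: [[0.001, 0.943, 0.334], [-0.0, 0.334, -0.943], [-1.0, 0.001, 0.0]]
ft_force: [-2.2, -0.4, 10.4]
width: 0.0329
```

Request:
move_arm(targets=[{"offset": [0,0,0],"spin": 0},{"offset": [0,0,0],"spin": 0},{"offset": [0,0,0],"spin": 0},{"offset": [0,0,0],"spin": 0},{"offset": [0,0,0],"spin": 0}], gripper=0.4)

```text
clock: 9.65
position: [0.5037, -0.012, 0.0462]
eef_rot: [[-0.0, 0.943, 0.334], [0.0, 0.334, -0.943], [-1.0, -0.0, -0.0]]
ft_force: [-0.9, 0.1, -0.0]
width: 0.0597
```

Request:
move_arm(targets=[{"offset": [0,0,10],"spin": 0},{"offset": [0,0,30],"spin": 0},{"offset": [0,0,60],"spin": 0},{"offset": [0,0,100],"spin": 0},{"offset": [-10,30,140],"spin": 0},{"offset": [-23,65,175],"spin": 0},{"offset": [-33,94,195],"spin": 0},{"offset": [-33,94,195],"spin": 0},{"offset": [-33,94,195],"spin": 0}])

```text
clock: 10.55
position: [0.4706, 0.0824, 0.2423]
eef_rot: [[0.002, 0.942, 0.335], [-0.0, 0.336, -0.942], [-1.0, 0.002, 0.001]]
ft_force: [0.5, -1.1, 0.2]
width: 0.06
```

Run:
```python
from h import *
s=monitor.sense();print(s["position"],s["width"],s["ft_force"])
w=snap("wrist","w6");a=snap("scene","sc6");b=snap("top","t6")
p=cv2.resize(a[110:230,220:320],(500,600),interpolation=2);q=cv2.resize(w[200:384,206:298],(300,600),interpolation=2)
cv2.imwrite("pics/v6.png",np.hstack([p,q])[:,:,::-1])
C=cam("wrist",s);print(proj(C,(.5024,-.0095,.078)))
```

```text
[0.47056973 0.08238627 0.24231554] 0.05998008388736442 [ 0.54308615 -1.14015693  0.21687956]
(np.float64(249.55215944782245), np.float64(267.7538996568018))
```

View pics/v6.png

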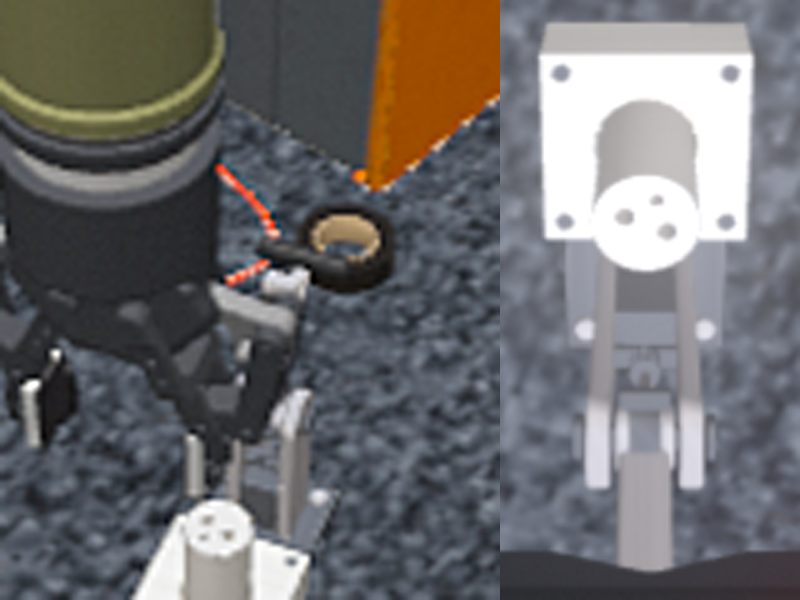

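The sleeve stands seated in the bore, with its top at right-panel (645,222). The crossbar in the scene runs from crop (262,245) to (345,272). In the first top crop it runs from (650,65) to (677,148). I'll triangulate it for the lever angle.

Run:
```python
from h import *
S=cam("scene");T=cam("top")
fs=lambda x,y:(220+(x+.5)/5-.5,110+(y+.5)/5-.5); ft=lambda x,y:(160+(x+.5)/5-.5,170+(y+.5)/5-.5)
n=np.array([.5025,-.0093,0]);yaw=np.radians(-70.5);ex=np.array([np.cos(yaw),np.sin(yaw),0]);ey=np.array([-ex[1],ex[0],0])
H=n+.07*ex+[0,0,.092];print("hinge",H)
sc=ray(S,*fs(303,258));tp=ray(T,*ft(663,107));P=tri([sc,tp]);d=P-H
print("tri",P,"nest frame",d@ex,d@ey,d[2],"r",np.hypot(d@ex,d[2]),"aL",np.arctan2(d[2],-(d@ex)))
for nm,(o,r) in(("scene",sc),("top",tp)): # intersect with hinge-plane y=0
    t=((H-o)@ey)/(r@ey);Q=o+t*r-H;print(nm,"plane",Q@ex,Q[2],np.hypot(Q@ex,Q[2]))
for dl in np.arange(.2,1.1,.1):
    a=1.70+dl;P=H-ex*.08*np.cos(a)+[0,0,.08*np.sin(a)]
    u,v=proj(S,P);x,y=proj(T,P);print(round(dl,2),"scene",((u-220)*5).round(),((v-110)*5).round(),"top",((x-160)*5).round(),((y-170)*5).round())
```

```text
hinge [ 0.52586648 -0.0752849   0.092     ]
tri [ 0.54009036 -0.11560501  0.15949024] nest frame 0.04275543672686784 -5.11056418067384e-05 0.06749024089310987 r 0.07989342892575833 aL 2.1354885676254636
scene plane 0.042176515877401004 0.06804727478349268 0.08005804205085719
top plane 0.0430705775785538 0.06509647025609597 0.07805526947460376
0.2 scene 290.0 266.0 top 631.0 114.0
0.3 scene 295.0 261.0 top 644.0 109.0
0.4 scene 300.0 257.0 top 657.0 106.0
0.5 scene 304.0 254.0 top 668.0 102.0
0.6 scene 308.0 254.0 top 679.0 100.0
0.7 scene 312.0 254.0 top 688.0 98.0
0.8 scene 315.0 257.0 top 697.0 96.0
0.9 scene 317.0 260.0 top 704.0 95.0
1.0 scene 319.0 265.0 top 709.0 95.0
```

The two cameras agree on r = 80 mm and a lever angle of 2.135 rad, so the trailing angle is about 0.435 rad. The bar is 43 mm behind the hinge at z ≈ 159 mm. I'm going behind it with the fingers 20 mm apart so they straddle the stem.

Request:
move_arm(targets=[{"offset": [0,0,20],"spin": 0},{"offset": [10,-28,30],"spin": 0},{"offset": [22,-63,30],"spin": 0},{"offset": [35,-100,30],"spin": 0},{"offset": [48,-137,30],"spin": 0},{"offset": [61,-174,30],"spin": 0},{"offset": [72,-206,30],"spin": 0},{"offset": [80,-228,30],"spin": 0},{"offset": [80,-228,30],"spin": 0}], gripper=-0.53)

```text
clock: 11.6
position: [0.5511, -0.1503, 0.2693]
eef_rot: [[-0.002, 0.944, 0.329], [-0.001, 0.329, -0.944], [-1.0, -0.002, -0.0]]
ft_force: [0.4, -0.3, -0.0]
width: 0.0203
```

Request:
move_arm(targets=[{"offset": [0,0,-25],"spin": 0},{"offset": [0,0,-50],"spin": 0},{"offset": [0,0,-75],"spin": 0},{"offset": [0,0,-95],"spin": 0},{"offset": [0,0,-110],"spin": 0},{"offset": [0,0,-116],"spin": 0},{"offset": [0,0,-116],"spin": 0},{"offset": [0,0,-116],"spin": 0}])

```text
clock: 12.4
position: [0.5507, -0.146, 0.1556]
eef_rot: [[0.0, 0.943, 0.333], [0.0, 0.333, -0.943], [-1.0, 0.0, 0.0]]
ft_force: [-0.6, -0.9, 0.4]
width: 0.0201
```

Run:
```python
from h import *
s=monitor.sense();print(s["position"],s["width"],s["ft_force"])
w=snap("wrist","w7");a=snap("scene","sc7")
p=cv2.resize(a[120:240,210:330],(500,500),interpolation=2);q=cv2.resize(w[200:384,164:340],None,fx=1.7,fy=1.7,interpolation=2)
q=np.vstack([q,np.zeros((500-q.shape[0],q.shape[1],3),np.uint8)])
cv2.imwrite("pics/v7.png",np.hstack([p,q])[:,:,::-1])
```

```text
[ 0.55074203 -0.14596546  0.15559965] 0.02014402096819348 [-0.61617746 -0.88066465  0.44706488]
```

View pics/v7.png

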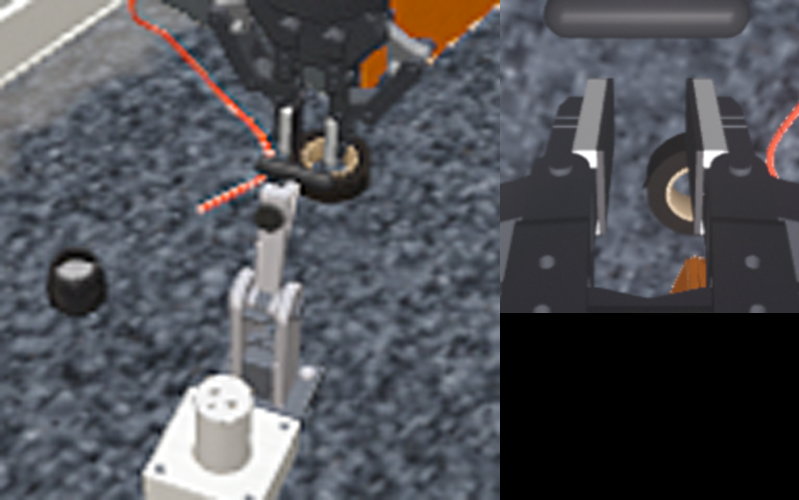

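The fingers stand behind the crossbar and straddle it symmetrically: bar centre x≈647, finger gap centre x≈648 in the right panel. I'll compute the arc to follow.

Run:
```python
import numpy as np
ex=np.array([np.cos(np.radians(-70.5)),np.sin(np.radians(-70.5))])
for th in list(np.arange(2.135,.36,-.05)):
    x=-80*np.cos(th)+17;z=92+80*np.sin(th)-4
    d=x-75;print(round(2.135-th,2),"arm",round(th-.435,2),np.round([*(d*ex),z-155],1))
```

```text
0.0 arm 1.7 [-5.1 14.3  0.6]
0.05 arm 1.65 [-6.2 17.6  2.7]
0.1 arm 1.6 [-7.4 20.9  4.5]
0.15 arm 1.55 [-8.6 24.3  6.2]
0.2 arm 1.5 [-9.8 27.8  7.8]
0.25 arm 1.45 [-11.1  31.4   9.1]
0.3 arm 1.4 [-12.4  35.   10.2]
0.35 arm 1.35 [-13.7  38.6  11.2]
0.4 arm 1.3 [-15.   42.3  11.9]
0.45 arm 1.25 [-16.3  46.1  12.5]
0.5 arm 1.2 [-17.6  49.8  12.8]
0.55 arm 1.15 [-19.   53.6  13. ]
0.6 arm 1.1 [-20.3  57.4  12.9]
0.65 arm 1.05 [-21.6  61.1  12.7]
0.7 arm 1.0 [-23.   64.9  12.3]
0.75 arm 0.95 [-24.3  68.6  11.6]
0.8 arm 0.9 [-25.6  72.3  10.8]
0.85 arm 0.85 [-26.9  75.9   9.8]
0.9 arm 0.8 [-28.2  79.5   8.5]
0.95 arm 0.75 [-29.4  83.1   7.1]
1.0 arm 0.7 [-30.6  86.5   5.5]
1.05 arm 0.65 [-31.8  89.9   3.7]
1.1 arm 0.6 [-33.   93.2   1.8]
1.15 arm 0.55 [-34.1  96.4  -0.3]
1.2 arm 0.5 [-35.2  99.5  -2.6]
1.25 arm 0.45 [-36.3 102.4  -5.1]
1.3 arm 0.4 [-37.3 105.3  -7.7]
1.35 arm 0.35 [-38.3 108.  -10.5]
1.4 arm 0.3 [-39.2 110.6 -13.4]
1.45 arm 0.25 [-40.  113.1 -16.4]
1.5 arm 0.2 [-40.9 115.4 -19.5]
1.55 arm 0.15 [-41.6 117.5 -22.8]
1.6 arm 0.1 [-42.3 119.5 -26.2]
1.65 arm 0.05 [-43.  121.4 -29.7]
1.7 arm 0.0 [-43.6 123.1 -33.3]
1.75 arm -0.05 [-44.1 124.6 -37. ]
```

First I'll make contact slowly and swing a little, then check the force.

Request:
move_arm(targets=[{"offset": [-1.5,4.5,0],"spin": 0},{"offset": [-3,9,0],"spin": 0},{"offset": [-4,12,0.5],"spin": 0},{"offset": [-5,14,0.5],"spin": 0},{"offset": [-6,17,2],"spin": 0},{"offset": [-7.4,21,4.5],"spin": 0},{"offset": [-8.6,24.3,6.2],"spin": 0}])

```text
clock: 13.2
position: [0.5424, -0.1228, 0.1617]
eef_rot: [[0.001, 0.943, 0.334], [-0.003, 0.334, -0.943], [-1.0, -0.0, 0.003]]
ft_force: [1.1, -5.0, -2.4]
width: 0.0202
```

Contact at about 5 N, and the swing has begun. I'm continuing along the arc.

Request:
move_arm(targets=[{"offset": [-1.2,3.5,1.6],"spin": 0},{"offset": [-2.5,7.1,2.9],"spin": 0},{"offset": [-3.8,10.7,4],"spin": 0},{"offset": [-5.1,14.3,5],"spin": 0},{"offset": [-6.4,18,5.7],"spin": 0},{"offset": [-7.7,21.8,6.3],"spin": 0},{"offset": [-9,25.5,6.6],"spin": 0},{"offset": [-10.4,29.3,6.8],"spin": 0},{"offset": [-11.7,33.1,6.7],"spin": 0}])

```text
clock: 14.1
position: [0.5323, -0.0906, 0.1701]
eef_rot: [[0.005, 0.943, 0.334], [-0.004, 0.334, -0.943], [-1.0, 0.003, 0.006]]
ft_force: [0.8, -6.5, 3.7]
width: 0.0198
```

Request:
move_arm(targets=[{"offset": [-1.3,3.7,-0.2],"spin": 0},{"offset": [-2.7,7.5,-0.6],"spin": 0},{"offset": [-4,11.2,-1.3],"spin": 0},{"offset": [-5.3,14.9,-2.1],"spin": 0},{"offset": [-6.6,18.5,-3.1],"spin": 0},{"offset": [-7.9,22.1,-4.4],"spin": 0},{"offset": [-9.1,25.7,-5.8],"spin": 0},{"offset": [-10.3,29.1,-7.4],"spin": 0}])

```text
clock: 14.9
position: [0.5212, -0.0597, 0.1616]
eef_rot: [[0.003, 0.943, 0.333], [-0.001, 0.333, -0.943], [-1.0, 0.003, 0.002]]
ft_force: [2.2, -4.3, 2.9]
width: 0.0202
```

Request:
move_arm(targets=[{"offset": [-0.6,1.7,-0.9],"spin": 0},{"offset": [-1.2,3.4,-1.8],"spin": 0},{"offset": [-1.8,5,-2.8],"spin": 0},{"offset": [-2.4,6.7,-3.7],"spin": 0},{"offset": [-3,8.3,-4.8],"spin": 0},{"offset": [-3.5,9.9,-5.8],"spin": 0},{"offset": [-4.1,11.5,-7],"spin": 0},{"offset": [-4.6,13,-8.1],"spin": 0},{"offset": [-5.2,14.5,-9.4],"spin": 0},{"offset": [-5.7,15.9,-10.6],"spin": 0}])

```text
clock: 15.9
position: [0.5138, -0.0432, 0.1499]
eef_rot: [[-0.001, 0.943, 0.334], [0.0, 0.334, -0.943], [-1.0, -0.001, -0.001]]
ft_force: [1.5, -2.3, 2.3]
width: 0.0203
```

Request:
move_arm(targets=[{"offset": [-0.5,1.5,-1.3],"spin": 0},{"offset": [-1,2.9,-2.6],"spin": 0},{"offset": [-1.5,4.3,-4],"spin": 0},{"offset": [-2,5.6,-5.4],"spin": 0},{"offset": [-2.5,6.9,-6.8],"spin": 0},{"offset": [-2.9,8.2,-8.3],"spin": 0}])

```text
clock: 16.5
position: [0.5111, -0.0351, 0.1417]
eef_rot: [[-0.001, 0.943, 0.333], [0.0, 0.333, -0.943], [-1.0, -0.0, -0.0]]
ft_force: [1.0, -0.9, 0.9]
width: 0.02
```

Request:
move_arm(targets=[{"offset": [-0.4,1.3,-1.5],"spin": 0},{"offset": [-0.8,2.5,-3],"spin": 0},{"offset": [-0.8,2.5,-3],"spin": 0}])

```text
clock: 16.8
position: [0.5102, -0.0325, 0.1385]
eef_rot: [[-0.001, 0.943, 0.334], [0.0, 0.334, -0.943], [-1.0, -0.001, -0.001]]
ft_force: [0.2, -0.9, 1.1]
width: 0.02
```

Request:
move_arm(targets=[{"offset": [-0.4,1.2,-1.5],"spin": 0},{"offset": [-0.9,2.3,-3.1],"spin": 0},{"offset": [-0.9,2.3,-3.1],"spin": 0}])

```text
clock: 17.1
position: [0.5095, -0.0303, 0.1355]
eef_rot: [[-0.0, 0.943, 0.334], [0.0, 0.334, -0.943], [-1.0, -0.0, -0.0]]
ft_force: [-0.3, 0.3, 0.3]
width: 0.0199
```

Run:
```python
from h import *
s=monitor.sense();print(s["position"],s["width"],s["ft_force"])
w=snap("wrist","w8");a=snap("scene","sc8")
p=cv2.resize(a[120:240,210:330],(500,500),interpolation=2);q=cv2.resize(w[200:384,164:340],None,fx=1.7,fy=1.7,interpolation=2)
q=np.vstack([q,np.zeros((500-q.shape[0],q.shape[1],3),np.uint8)])
cv2.imwrite("pics/v8.png",np.hstack([p,q])[:,:,::-1])
```

```text
[ 0.50949159 -0.03025236  0.13553539] 0.019876236548582973 [-0.33508674  0.25891887  0.2657779 ]
```

View pics/v8.png

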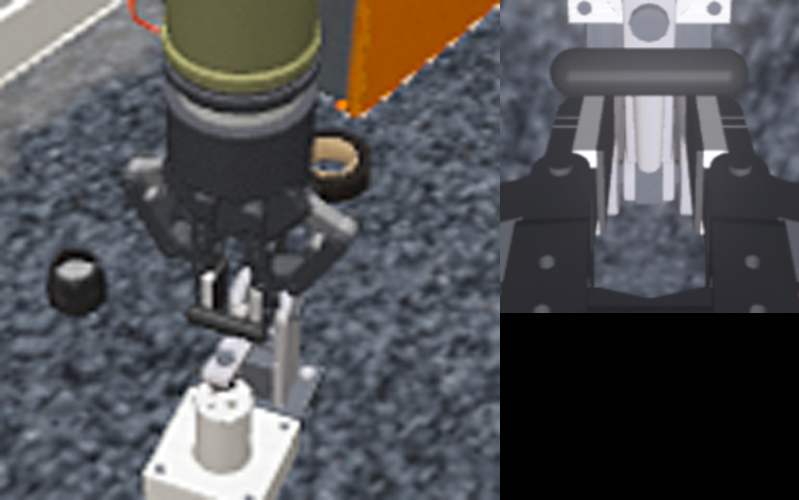

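The arm is almost over the sleeve and the bar still rests against the fingers, with the force near zero. That is the snap point, so I'm taking another small step.

Request:
move_arm(targets=[{"offset": [-0.4,1,-1.6],"spin": 0},{"offset": [-0.4,1,-1.6],"spin": 0},{"offset": [-0.4,1,-1.6],"spin": 0},{"offset": [-0.4,1,-1.6],"spin": 0}])

```text
clock: 17.6
position: [0.5093, -0.0295, 0.1342]
eef_rot: [[-0.0, 0.943, 0.334], [0.0, 0.334, -0.943], [-1.0, -0.0, -0.0]]
ft_force: [-0.2, 0.0, 0.6]
width: 0.0198
```

```bash
cat > bar.py <<'E'
from h import *
import sys
s=monitor.sense();print(s["position"],s["ft_force"])
n=sys.argv[1];w=snap("wrist","w"+n);a=snap("scene","sc"+n)
def d(x,y): 
    A=cv2.cvtColor(cv2.imread(f"pics/{x}.png"),6);B=cv2.cvtColor(cv2.imread(f"pics/{y}.png"),6);return A,B
# dark bar rows in the wrist column band beside the stem
g=cv2.cvtColor(w,cv2.COLOR_RGB2GRAY);print("wrist col 251 rows 200-262",g[200:264:2,251].tolist())
C=cam("scene");H=np.array([.52587,-.07528,.092]);ex=np.array([np.cos(np.radians(-70.5)),np.sin(np.radians(-70.5)),0])
for arm in(.3,.2,.1,0,-.03):
    t=arm+.435;P=H-ex*.08*np.cos(t)+[0,0,.08*np.sin(t)];print(arm,np.round(proj(C,P),1),np.round(proj(cam("wrist",s),P),1))
E
python3 bar.py 9
```

```text
[ 0.50926558 -0.0295268   0.13417629] [-0.15508223  0.00700299  0.59697457]
wrist col 251 rows 200-262 [218, 199, 127, 144, 148, 147, 145, 143, 142, 144, 143, 142, 142, 210, 156, 81, 84, 85, 87, 88, 92, 108, 118, 120, 102, 91, 85, 81, 131, 210, 210, 210]
0.3 [264.7 194. ] [250.4 263.6]
0.2 [263.8 197.3] [250.5 245.6]
0.1 [263.1 200.5] [250.5 229.6]
0 [262.5 203.6] [250.6 215.6]
-0.03 [262.4 204.5] [250.6 211.8]
```

The bar's centre is at wrist row 242 (arm ≈ 0.18 rad), still with the fingers. I'm stepping further.

Request:
move_arm(targets=[{"offset": [-0.4,1.1,-1.7],"spin": 0},{"offset": [-0.4,1.1,-1.7],"spin": 0},{"offset": [-0.4,1.1,-1.7],"spin": 0},{"offset": [-0.4,1.1,-1.7],"spin": 0}])

```text
clock: 18.1
position: [0.5088, -0.0284, 0.1324]
eef_rot: [[-0.0, 0.943, 0.334], [0.0, 0.334, -0.943], [-1.0, -0.0, -0.0]]
ft_force: [0.4, -0.2, 0.1]
width: 0.0201
```

```bash
python3 bar.py 10
```

```text
[ 0.50877239 -0.02835504  0.13244688] [ 0.3740582  -0.2153743   0.08352624]
wrist col 251 rows 200-262 [154, 135, 151, 151, 148, 148, 147, 147, 148, 147, 129, 93, 95, 98, 98, 100, 105, 115, 130, 121, 109, 98, 94, 89, 155, 211, 211, 211, 211, 211, 211, 211]
0.3 [264.7 194. ] [250.6 268.5]
0.2 [263.8 197.3] [250.6 250.2]
0.1 [263.1 200.5] [250.7 233.9]
0 [262.5 203.6] [250.7 219.6]
-0.03 [262.4 204.5] [250.7 215.8]
```

The bar has left the fingers (row 234). I'm holding still and letting it travel.

Request:
move_arm(targets=[{"offset": [0,0,0],"spin": 0},{"offset": [0,0,0],"spin": 0},{"offset": [0,0,0],"spin": 0},{"offset": [0,0,0],"spin": 0},{"offset": [0,0,0],"spin": 0}])

```text
clock: 18.7
position: [0.5089, -0.0284, 0.1325]
eef_rot: [[-0.0, 0.943, 0.334], [-0.0, 0.334, -0.943], [-1.0, -0.0, 0.0]]
ft_force: [-0.5, -0.1, -0.0]
width: 0.0202
```

```bash
python3 bar.py 11
```

```text
[ 0.50888019 -0.02844581  0.13250734] [-0.46644114 -0.11175849 -0.01867214]
wrist col 251 rows 200-262 [147, 105, 101, 104, 106, 106, 111, 122, 135, 125, 111, 102, 98, 97, 210, 216, 216, 216, 215, 216, 216, 216, 215, 215, 215, 215, 215, 215, 215, 215, 215, 215]
0.3 [264.7 194. ] [250.4 268.1]
0.2 [263.8 197.3] [250.5 249.9]
0.1 [263.1 200.5] [250.5 233.6]
0 [262.5 203.6] [250.6 219.4]
-0.03 [262.4 204.5] [250.6 215.5]
```

The bar is now at row 214.5. The prediction for closed (-0.03 rad) is 215.5, so it has snapped. I'm withdrawing up and back.

Request:
move_arm(targets=[{"offset": [1,-3,4],"spin": 0},{"offset": [2,-6,14],"spin": 0},{"offset": [3,-8,30],"spin": 0},{"offset": [3,-8,60],"spin": 0},{"offset": [3,-8,100],"spin": 0},{"offset": [-20,50,120],"spin": 0},{"offset": [-40,98,120],"spin": 0},{"offset": [-50,138,120],"spin": 0},{"offset": [-50,138,120],"spin": 0},{"offset": [-50,138,120],"spin": 0}])

```text
clock: 19.8
position: [0.4587, 0.1107, 0.2535]
eef_rot: [[0.002, 0.942, 0.337], [-0.0, 0.337, -0.942], [-1.0, 0.002, 0.001]]
ft_force: [0.1, -1.3, 0.6]
width: 0.0198
```

Run:
```python
from h import *
s=monitor.sense();print(s["clock"],s["position"],s["ft_force"])
w=snap("wrist","w12");a=snap("scene","sc12")
p=cv2.resize(a[120:240,210:330],(500,500),interpolation=2);q=cv2.resize(w[130:384,180:330],(295,500),interpolation=2)
cv2.imwrite("pics/v12.png",np.hstack([p,q])[:,:,::-1])
```

```text
19.8 [0.45868625 0.11073613 0.25349207] [ 0.07427436 -1.31040562  0.55320876]
```

View pics/v12.png

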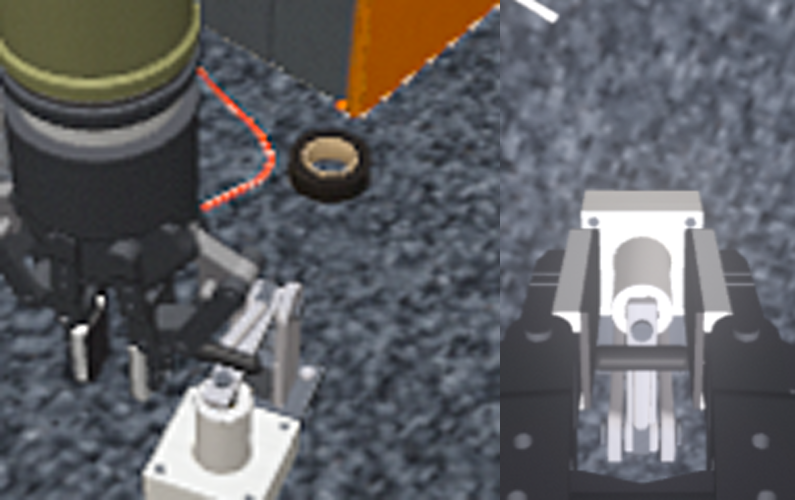

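The hold-down lies level on the sleeve (pad at right-panel (643,325)), the sleeve is upright in the bore, and the gripper is clear. I'm handing in.

```bash
python3 -c "
from bench import finish_job
print(finish_job())"
```

```text
the job is handed in; nothing more can be done
None
```

The short thick sleeve stands on the floor of the nest beside the clamp, released, with the hold-down snapped onto it. I handed the job in at about 20 s of the 70 s; the system reported no verdict.

- **Sleeve:** I felt it reach the floor: the push rose to 15 N with no further travel. I then let go and backed off before touching the lever.
- **Lever:** I measured its trailing angle at about 0.43 rad in two views and pushed the crossbar along its arc with the fingers straddling the stem. At the points I checked, the force read at most about 8 N, and it fell to near zero at the snap point. The bar then left the fingers by itself.
- **Last checks:** The crossbar settled within a pixel or so of where it should be when closed. The final picture showed the arm level on the upright sleeve and the gripper clear of everything. I did not measure the pad's force on the sleeve; I judged it only from the closed position.
- **Slips and disagreements:** Two move calls were refused because I left out the spin value, and nothing moved. The cameras disagreed by 2–3 mm on where the sleeve sat in the grip. A light side contact of about 2 N on entering the bore was cleared by a 1 mm correction.
- **Other objects:** I did not touch the slim sleeve, loupe, knob weight or spanner, and I did not re-measure them at the end.

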